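# Find the rocking corner of the pump jig plate and press its shim flat

### The job

The plate carrying the pump barrel rocks at one of its four corner lugs. With the fingertips press down on the lugs one after another until you find the one that sinks, and then press the raised brass tail of that corner's shim down flat, so that it stays flat. Leave the other three shims standing as they are, only touch and never lift or shove anything, and do not disturb the loose parts beside the rig.

Things in the scene. Friction and masses are not known exactly. Their poses are not given: they have to be found in the camera images.
- plate: Loose aluminium jig plate, 12 mm thick, 190 x 116 mm, with a lug sticking out sideways (y) at each corner (230 mm over the lugs) and a steel pump barrel, dia 104 mm at its foot, on its middle, top 62 mm above the underside. Origin: centre of the underside, world z 0.037. z up; -x is the side facing the robot (yaw within 0.35 rad of the world's). About 2 to 3 kg.
- bed: Fixed dark steel bed under the plate, 290 x 270 mm, top at world z 0.019, turned like the plate; origin on its underside, below the plate's origin. Four domed pads on it carry the lugs. Three are solid: those lugs do not move when pressed. One looks the same but is springy: its lug starts to sink at about 3 N and bottoms 5 mm down at about 5 to 6 N; let go, it comes back level.
- lug_near_right (a point): Point on top (world z 0.049) of the near right (-x, -y) lug, right above its pad. The lug's flat top reaches 20 mm from it to plate -x, 18 mm to +x, 25 mm outward in y. The lug's shim lies in line with it along plate x: pivot 42 mm from this point towards plate -x (world z 0.034), 31 mm toe reaching under the lug, 50 mm tail to plate -x, raised. Press the tail 84 mm from this point along plate -x.
- lug_far_right (a point): Point on top (world z 0.049) of the far right (+x, -y) lug, right above its pad. The lug's flat top reaches 20 mm from it to plate -x, 18 mm to +x, 25 mm outward in y. The lug's shim lies in line with it along plate x: pivot 42 mm from this point towards plate -x (world z 0.034), 31 mm toe reaching under the lug, 50 mm tail to plate -x, raised. Press the tail 84 mm from this point along plate -x.
- lug_near_left (a point): Point on top (world z 0.049) of the near left (-x, +y) lug, right above its pad. The lug's flat top reaches 20 mm from it to plate -x, 18 mm to +x, 25 mm outward in y. The lug's shim lies in line with it along plate x: pivot 42 mm from this point towards plate -x (world z 0.034), 31 mm toe reaching under the lug, 50 mm tail to plate -x, raised. Press the tail 84 mm from this point along plate -x.
- lug_far_left (a point): Point on top (world z 0.049) of the far left (+x, +y) lug, right above its pad. The lug's flat top reaches 20 mm from it to plate -x, 18 mm to +x, 25 mm outward in y. The lug's shim lies in line with it along plate x: pivot 42 mm from this point towards plate -x (world z 0.034), 31 mm toe reaching under the lug, 50 mm tail to plate -x, raised. Press the tail 84 mm from this point along plate -x.
- give (a joint): How far (m) the springy pad under the rocking corner has been pushed down: 0 = plate level, 0.005 = bottomed. It changes only when that corner sinks. Which corner it is under differs from start to start and is not told.
- shim_a (a joint): Angle (rad) of one of the four alike brass shims; at which corner it stands varies and is not told. 0 = flat (end stop), larger = tail up; starts at 0.26 to 0.36. Strip 20 mm wide (y), 5 mm thick, a stiff see-saw that stays as left: the tail goes down under about 8 N pressed 42 mm from the pivot. Flat, its top is level at world z 0.0365 and its toe (0.5 mm under the lug) backs it; raised, 11 to 15 mm higher there.
- shim_b (a joint): Angle (rad) of one of the four alike brass shims; at which corner it stands varies and is not told. 0 = flat (end stop), larger = tail up; starts at 0.26 to 0.36. Strip 20 mm wide (y), 5 mm thick, a stiff see-saw that stays as left: the tail goes down under about 8 N pressed 42 mm from the pivot. Flat, its top is level at world z 0.0365 and its toe (0.5 mm under the lug) backs it; raised, 11 to 15 mm higher there.
- shim_c (a joint): Angle (rad) of one of the four alike brass shims; at which corner it stands varies and is not told. 0 = flat (end stop), larger = tail up; starts at 0.26 to 0.36. Strip 20 mm wide (y), 5 mm thick, a stiff see-saw that stays as left: the tail goes down under about 8 N pressed 42 mm from the pivot. Flat, its top is level at world z 0.0365 and its toe (0.5 mm under the lug) backs it; raised, 11 to 15 mm higher there.
- shim_d (a joint): Angle (rad) of one of the four alike brass shims; at which corner it stands varies and is not told. 0 = flat (end stop), larger = tail up; starts at 0.26 to 0.36. Strip 20 mm wide (y), 5 mm thick, a stiff see-saw that stays as left: the tail goes down under about 8 N pressed 42 mm from the pivot. Flat, its top is level at world z 0.0365 and its toe (0.5 mm under the lug) backs it; raised, 11 to 15 mm higher there.
- bearing_ring: Bystander: loose steel bearing ring, outside dia 60 mm, 16 mm high, beside the bed. Origin: centre of its underside.
- piston: Bystander: loose steel pump piston standing upright, dia 26 mm foot, 74 mm high, beside the bed. Origin: centre of its underside.
- end_cap: Bystander: loose dark steel end cap, dia 68 mm, 24 mm high, beside the bed. Origin: centre of its underside.

How it is judged:
By the outcome, as a careful person would: the job done as asked, in the order asked, and still so for the second after the job is handed in, with the robot touching nothing.
It also fails if it takes over 58 s, if anything falls off the work surface, if the arm or the gripper's body presses on something with over 40 N, if the wrist force passes 120 N, or if a joint passes its speed limit or range.

### The arm

A 7-joint arm with a two-finger parallel gripper is mounted at the origin on the work surface. World frame = base frame: x ahead of the robot, y to its left, z up, the work surface at z = 0. Lengths are in m, angles in rad, forces in N, time in s.
With the tool pointing down it reaches from about 0.375 to 0.925 m from the base axis. Payload 3.1 kg.
Tool frame: the origin (TCP) lies between the finger pads; the fingertips stand 19 mm ahead of it and the grasp point (between the pads) is the TCP; z points along the fingers, y is the line along which they close (so a half turn about z gives the same grasp; the last joint's range is limited). The gripper opens to 85 mm and grips with 20 to 120 N. Pads are 22 mm wide; open, the fingers measure 114 mm over their backs; the gripper's body (76 mm by 85 mm) begins 54 mm behind the grasp point. The pads swing forward as they close: fully open they stand 13 mm farther back than shut.
Start: joints at [1.167, 0.383, 0.044, 1.598, -0.018, 1.161, -0.05], TCP at [0.196, -0.62, 0.25] pointing down, gripper open.
Joint ranges: [-2.61, 2.61], [-0.41, 2.15], [-1.48, 1.57], [0, 2.5], [-1.57, 4.71], [0.05, 1.97], [-2.85, 2.85]. Speed limits (rad/s): [2.79, 2.79, 3.14, 3.14, 3.14, 3.14, 3.14].

### API

Orientations are given as a unit quaternion [x, y, z, w].
In Python, from bench import move_ptp, movel, move_j, move_gripper, pause, inverse_kinematics, read_camera, camera_params, MotionError, sign_off, look_for, tip_of, read_time_s, read_qpos, read_joint_vel, read_effort, read_eef_pos, read_tcp_rot, read_ft_force, read_ft_torque, read_finger_gap, read_grasp_force gives the robot as it stands. Calls block until the motion is done:
- move_ptp(position, orientation): joint-space move of the TCP to a pose.
- movel(position, orientation=None, speed=0.15): straight line of the TCP; orientation=None keeps the orientation; speed is the mean speed in m/s.
- move_j(angles): joint-space move.
- move_gripper(opening, effort=None): finger opening in m; effort is the grip in N (None keeps the last); returns when the fingers have stopped.
- pause(seconds).
- inverse_kinematics(position, orientation): joint angles nearest the present ones, or None.
- read_camera(name): name is "side" or "top" or "wrist"; returns the picture (480x640x3 uint8, red, green, blue); there is no depth.
- camera_params(name): a dict with "K" (3x3 intrinsics, pixels), "camera_from_world" (4x4, takes a point from world to camera coordinates). Camera axes: x right, y down, z forward; pixel columns grow to the right and rows downward; lengths in m; the calibration is good to about 2 mm. The wrist camera is an equidistant fisheye: a pixel r from the principal point sees the ray r / f radians off the axis. A picture is of the moment at which its call begins: read the wrist's pose just before it. camera_params takes no time and is no camera call; for the wrist camera it gives the pose at the moment of the call.
A pose or a line that the arm cannot do raises MotionError and nothing moves.
- sign_off(): hands the job in; it is judged then, once.
Trained networks look in the newest picture that a camera, given by its name, has taken for a name from the list of things; names that differ only in an ending like _2 or _b are one class to them, and where a whole thing is asked for, a point or a joint stands for the part that bears it (a point fixed in the world has none). Each returns a list of dicts, best first, with "confidence" (0 to 1); they miss things now and then, are a little off and sometimes report something else, mostly with a low value. They report only what shows in the picture. A call takes as long as a camera call.
- look_for(camera, name): "at" ([column, row] in pixels, amid what is visible of it).
- tip_of(camera, name): "at" ([column, row] in pixels: a listed point, or the origin of a listed thing).
Readings, each from a call of its own:
- read_time_s(): time.
- read_qpos(): joint angles.
- read_joint_vel(): joint speeds.
- read_effort(): joint torques, N m.
- read_eef_pos(): TCP position.
- read_tcp_rot(): TCP orientation.
- read_ft_force(): force on the tool from outside, world axes, zero at the start.
- read_ft_torque(): the same for the moment, N m.
- read_finger_gap(): finger opening in m.
- read_grasp_force(): force on a finger pad.
Only numpy, scipy, OpenCV 4.12 (cv2) and the standard library are available. Lean on these libraries where they do the work, as an engineer would, in place of code of your own. Each camera call takes 0.05 s, during which the arm holds its last target. There are 200 camera calls.

## Working session

There is one attempt and no reset: what is moved stays moved. The work goes in short steps, each a Python script; the robot and the scene stay as the last script left them, time stands still between calls to the robot, and variables do not carry over. Pictures are saved under pics/ and viewed, at most 10 in all, crops included, and the job is handed in when it is done.

```bash
mkdir -p pics; ls; cat > h.py <<'E'
import numpy as np, cv2
from bench import *
def ray(cam,px,z):
    p=camera_params(cam);K=np.array(p["K"]);T=np.array(p["camera_from_world"])
    R=T[:3,:3];c=-R.T@T[:3,3]
    d=R.T@np.linalg.inv(K)@np.array([px[0],px[1],1.])
    return c+d*(z-c[2])/d[2]
def proj(cam,P):
    p=camera_params(cam);K=np.array(p["K"]);T=np.array(p["camera_from_world"])
    q=K@(T[:3,:3]@np.asarray(P)+T[:3,3]);return q[:2]/q[2]
E
python3 - <<'E'
from h import *
for c in("top","side"):
    im=read_camera(c);cv2.imwrite(f"pics/{c}0.png",im[:,:,::-1])
    for n,z in(("lug_near_right",.049),("lug_far_right",.049),("lug_near_left",.049),("lug_far_left",.049),("plate",.037),("piston",0),("bearing_ring",0),("end_cap",0)):
        for r in tip_of(c,n)[:2]: print(c,n,np.round(r["at"],1),round(r["confidence"],2),np.round(ray(c,r["at"],z),4))
print(read_time_s(),read_tcp_rot(),read_finger_gap(),read_ft_force())
E
```

```text
pics
top lug_near_right [369.9 282.5] 0.85 [ 0.5326 -0.0677  0.049 ]
top lug_far_right [358.  200.9] 0.66 [ 0.6685 -0.0467  0.049 ]
top lug_near_left [259.6 299.4] 0.64 [0.5013 0.1126 0.049 ]
top lug_far_left [250.6 220.5] 0.59 [0.6324 0.1326 0.049 ]
top plate [310.1 251.4] 0.59 [0.5834 0.0322 0.037 ]
top piston [441.7 287.6] 0.82 [ 0.5284 -0.1956  0.    ]
top bearing_ring [181.3 229.3] 0.83 [0.6231 0.2656 0.    ]
top end_cap [436.3 186.9] 0.58 [ 0.7069 -0.1878  0.    ]
side lug_near_right [361.4 239.9] 0.59 [ 0.5368 -0.0618  0.049 ]
side lug_far_right [291.3 228.3] 0.68 [ 0.6616 -0.0286  0.049 ]
side lug_near_left [326.8 308.1] 0.77 [0.5018 0.1154 0.049 ]
side lug_far_left [241.1 283.2] 0.92 [0.6421 0.1368 0.049 ]
side plate [306.2 265.3] 0.57 [0.5889 0.0351 0.037 ]
side piston [393.3 226.5] 0.53 [ 0.5328 -0.1997  0.    ]
side bearing_ring [196.6 371.5] 0.62 [0.6166 0.2708 0.    ]
side end_cap [319.2 207.4] 0.63 [ 0.6987 -0.1858  0.    ]
0.9 [9.88332920e-01 1.52309022e-01 1.38905125e-05 2.20414753e-05] 0.0854863333949964 [0.70358507 0.15365903 0.45328386]
```

View pics/top0.png

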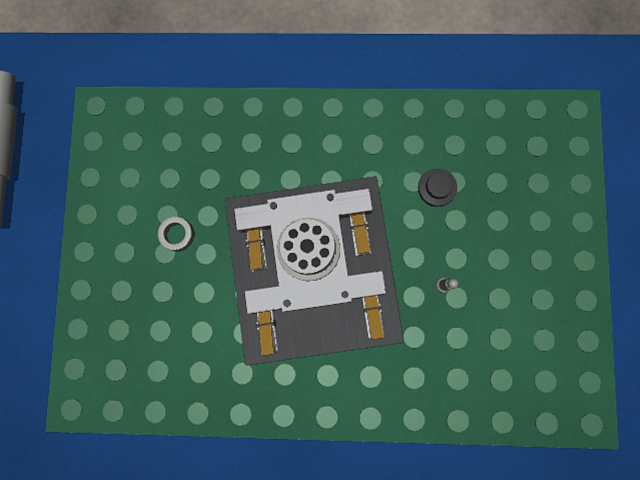

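View pics/side0.png

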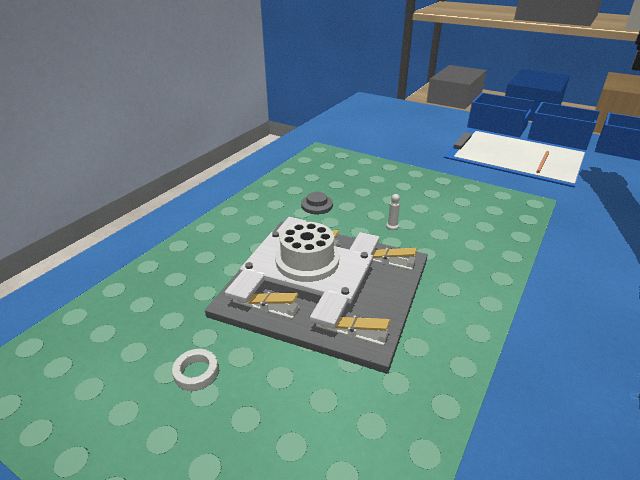

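The networks and the pictures agree. In the top view the near lugs are at about (370,283) and (260,299), and the far lugs at (358,201) and (251,220). The brass tails point to plate -x, and the loose parts are well clear. I'll refine the pose from the plate outline and the brass strips.

```bash
python3 - <<'E'
from h import *
im=cv2.imread("pics/top0.png");hsv=cv2.cvtColor(im,cv2.COLOR_BGR2HSV)
m=((hsv[...,1]<40)&(hsv[...,2]>150)).astype(np.uint8);m[:170]=0;m[330:]=0;m[:,:225]=0;m[:,400:]=0
m=cv2.morphologyEx(m,cv2.MORPH_OPEN,np.ones((5,5)))
n,l,s,_=cv2.connectedComponentsWithStats(m);k=1+np.argmax(s[1:,4])
ys,xs=np.where(l==k)
P=np.array([ray("top",(x,y),.049)[:2] for x,y in zip(xs,ys)])
r=cv2.minAreaRect((P*1000).astype(np.float32));print(r,cv2.boxPoints(r))
b=((hsv[...,0]>10)&(hsv[...,0]<28)&(hsv[...,1]>120)&(hsv[...,2]>80)).astype(np.uint8);b[:170]=0;b[360:]=0
n,l,s,c=cv2.connectedComponentsWithStats(b)
for i in range(1,n):
    if s[i,4]>80:
        ys,xs=np.where(l==i);Q=np.array([ray("top",(x,y),.043)[:2] for x,y in zip(xs,ys)])*1000
        print(c[i],s[i,4],cv2.minAreaRect(Q.astype(np.float32)))
E
```

```text
Traceback (most recent call last):
  File "h.py", line 4, in ray
    p=camera_params(cam);K=np.array(p["K"]);T=np.array(p["camera_from_world"])
ValueError: time passes only in moves, steps and waits
```

```bash
sed -i 's/^from bench import \*/from bench import *\nimport functools\n_cp=functools.lru_cache(None)(camera_params)/; s/p=camera_params(cam)/p=_cp(cam)/' h.py; python3 - <<'E'
from h import *
im=cv2.imread("pics/top0.png");hsv=cv2.cvtColor(im,cv2.COLOR_BGR2HSV)
m=((hsv[...,1]<40)&(hsv[...,2]>150)).astype(np.uint8);m[:170]=0;m[330:]=0;m[:,:225]=0;m[:,400:]=0
m=cv2.morphologyEx(m,cv2.MORPH_OPEN,np.ones((5,5)))
n,l,s,_=cv2.connectedComponentsWithStats(m);k=1+np.argmax(s[1:,4])
ys,xs=np.where(l==k)
P=np.array([ray("top",(x,y),.049)[:2] for x,y in zip(xs,ys)])
r=cv2.minAreaRect((P*1000).astype(np.float32));print(r,cv2.boxPoints(r))
b=((hsv[...,0]>10)&(hsv[...,0]<28)&(hsv[...,1]>120)&(hsv[...,2]>80)).astype(np.uint8);b[:170]=0;b[360:]=0
n,l,s,c=cv2.connectedComponentsWithStats(b)
for i in range(1,n):
    if s[i,4]>80:
        ys,xs=np.where(l==i);Q=np.array([ray("top",(x,y),.043)[:2] for x,y in zip(xs,ys)])*1000
        print(c[i],s[i,4],cv2.minAreaRect(Q.astype(np.float32)))
E
```

```text
((530.5988159179688, 24.69641876220703), (82.15589141845703, 227.62274169921875), 4.633965969085693) [[480.46033 134.81708]
 [498.84998 -92.0616 ]
 [580.7373  -85.42424]
 [562.34766 141.45444]]
[357.80327869 219.31967213] 122 ((638.3370361328125, -47.1252555847168), (18.940073013305664, 18.409381866455078), 11.885552406311035)
[361.4290429  239.32673267] 303 ((604.75390625, -53.572837829589844), (44.37665557861328, 19.741003036499023), 11.198080062866211)
[253.78571429 234.55555556] 126 ((609.3406372070312, 127.15303039550781), (19.171585083007812, 18.8311767578125), 8.556278228759766)
[254.98407643 255.16242038] 314 ((574.8456420898438, 124.06000518798828), (44.10380554199219, 19.979541778564453), 6.15787935256958)
[370.78947368 301.34586466] 133 ((501.90313720703125, -69.80938720703125), (19.19795799255371, 18.354415893554688), 9.909106254577637)
[374.79178886 323.70674487] 341 ((466.0085754394531, -76.5345458984375), (46.930625915527344, 19.343814849853516), 10.94366455078125)
[264.28467153 317.18978102] 137 ((472.7125549316406, 104.41497039794922), (19.53168487548828, 18.18268585205078), 2.1119179725646973)
[265.96368715 339.66201117] 358 ((436.3121337890625, 100.7884521484375), (47.027347564697266, 20.028844833374023), 6.772430896759033)
```

Results are consistent: yaw 0.166, lugs 180 x 139 mm apart. Now shut the gripper and probe.

```bash
cat >> h.py <<'E'
yaw=.166;Q=[np.cos(yaw/2),np.sin(yaw/2),0,0];ex=np.array([np.cos(yaw),np.sin(yaw)])
L={"NR":(.5326,-.0652),"NL":(.5028,.1122),"FR":(.6713,-.0424),"FL":(.6414,.1352)}
def fz(n=4):
    v=[]
    for _ in range(n): v.append(read_ft_force()[2]);pause(.01)
    return np.mean(v)
def feel(xy,z0,zmin,Fmax,step=.001):
    """tip heights; step down from z0 until Fmax or zmin"""
    pause(.15);f0=fz(8);log=[];z=z0
    while z>zmin:
        z-=step;movel([*xy,z+.019],Q,speed=.03);pause(.03);f=fz()-f0
        log.append((round((read_eef_pos()[2]-.019)*1000,1),round(f,1)))
        if f>Fmax:break
    return log
E
python3 - <<'E'
from h import *
move_gripper(0.0,20)
xy=L["NR"];move_ptp([*xy,.149],Q);print(read_time_s())
movel([*xy,.054+.019],Q,speed=.1)
print(feel(xy,.053,.0415,9));print(read_time_s(),read_eef_pos(),read_finger_gap())
E
```

```text
4.0083
[(np.float64(52.0), np.float64(0.1)), (np.float64(50.9), np.float64(0.5)), (np.float64(50.0), np.float64(0.5)), (np.float64(49.0), np.float64(-0.2)), (np.float64(48.4), np.float64(3.3)), (np.float64(47.1), np.float64(4.1)), (np.float64(46.0), np.float64(4.8)), (np.float64(45.1), np.float64(4.9)), (np.float64(44.1), np.float64(5.4)), (np.float64(43.8), np.float64(10.3))]
8.3 [ 0.53257212 -0.06549367  0.06284234] 0.00025767008341622504
```

The near-right lug sinks: it takes about 3 to 5.4 N over 5 mm, then bottoms. Next I'll release it and press its tail.

```bash
python3 - <<'E'
from h import *
xy=np.array(L["NR"]);movel([*xy,.065+.019],Q,speed=.08)
t=xy-.084*ex;movel([*t,.065+.019],Q,speed=.12);movel([*t,.056+.019],Q,speed=.08)
for a in feel(t,.054,.0335,18): print(*a)
movel([*t,.07+.019],Q,speed=.06);movel([*t,.17],Q,speed=.15)
b=xy+[-.25,-.2];move_ptp([.40,-.25,.25],Q)
print(read_time_s())
for c in("top","side"):
    im=read_camera(c);cv2.imwrite(f"pics/{c}1.png",im[:,:,::-1])
a=cv2.imread("pics/top1.png")[165:375,215:475];b=cv2.imread("pics/side1.png")[190:370,200:440]
cv2.imwrite("pics/v.png",np.hstack([cv2.resize(a,(400,323)),cv2.resize(b,(400,323))]))
E
```

```text
52.9 0.3
52.3 2.9
51.4 6.3
50.4 6.9
49.3 6.9
48.2 7.1
47.1 7.1
46.0 7.0
44.9 7.2
43.8 6.9
42.7 6.5
41.7 6.8
40.6 6.2
39.5 6.1
38.5 6.5
37.5 6.0
36.5 7.0
36.2 13.0
35.9 19.5
18.3
```

View pics/v.png

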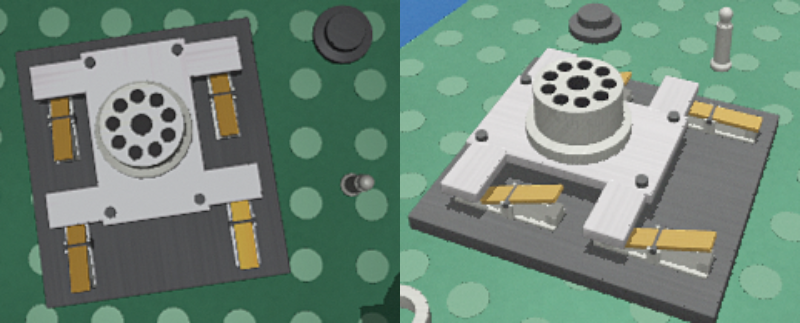

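The crop shows the near-right shim (right panel, about (725,115)) lying flat. The other shims are still raised, and the plate and loose parts haven't moved. The press hit the end stop at 36.2 mm, against 36.5 mm expected.

```bash
python3 -c "
from h import *
print(sign_off())"
```

```text
the job is handed in; nothing more can be done
None
```

The near-right lug was the one that sank (first one pressed, so I left the other three untouched); I pressed its shim flat to its stop, the other shims and loose parts are as they were, and the job was handed in at about 18 s.

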